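# Try three cartridge plungers and reject the one that resists

### The arm

A 6-joint arm with a two-finger parallel gripper is mounted at the origin on the work surface. World frame = base frame: x ahead of the robot, y to its left, z up, the work surface at z = 0. Lengths are in m, angles in rad, forces in N, time in s.
With the tool pointing down it reaches from about 0.325 to 0.85 m from the base axis. Payload 4.4 kg.
Tool frame: the origin (TCP) lies at the very end of the fingers, on their centre line; the grasp point (between the pads) lies 19 mm behind it; z points along the fingers, y is the line along which they close (so a half turn about z gives the same grasp; the last joint's range is limited). The gripper opens to 94 mm and grips with 3 to 60 N. Pads are 16 mm wide; open, the fingers measure 119 mm over their backs; the gripper's body (75 mm by 177 mm) begins 78 mm behind the grasp point.
Start: joints at [1.06, 0.207, 1.542, -0, 1.393, -0.15], TCP at [0.203, 0.538, 0.205] pointing down, gripper open.
Joint ranges: [-2.73, 2.73], [-0.86, 2.22], [0.23, 2.46], [-1.11, 4.25], [0.08, 2.63], [-2.82, 2.82]. Speed limits (rad/s): [2.79, 2.79, 3.14, 3.14, 3.14, 3.14].

### API

Orientations are given as a unit quaternion [w, x, y, z].
In Python, from plant import sense, vision, env gives the robot as it stands. The module is installed in compiled form; this text tells all that it offers.
- The arm moves only by the tool servo_tool, never from a script. Its argument "motion" is a list of rows, each an object of numbers: "dx", "dy", "dz": the shift along the tool's x, y, z in m; "twist": the turn about the tool's z in rad. A call has 1 to 8 rows; each row is the pose to reach, as a shift and turn from the pose commanded when the call began, along the tool's axes at that moment; what a row does not reach only later rows make up. A row lasts 1/10 s, in which the tool goes at most 50 mm and 8.59 degrees, less where a joint would pass 70% of its speed; a pose out of reach is approached as far as the arm can. A call with a gripper value outside its range is refused whole. "gripper" is the opening in per cent of the stroke, from 0 (shut) to 100 (fully open), set as the call begins (left out, the last holds). The fingers move at their own pace and stop on an object; "force" is the grip in N (left out, the last holds). Time passes only in rows, so rows that repeat a pose let the fingers close. It gives the time, the measured TCP pose, the force, the opening and the grip force at its end, in the units of the state.
- sense(): the state, without advancing time (a new reading comes with each control period).
- vision.camera(name): name is "scene" or "side" or "wrist"; returns the picture (384x512x3 uint8, red, green, blue); there is no depth.
- vision.get_calibration(name): a dict with "fx", "fy", "cx", "cy" (pixels), "extrinsics" (4x4, takes a point from camera to world coordinates). Camera axes: x right, y up, looking along -z (the intrinsics and any distortion apply to the point x, -y, -z); pixel columns grow to the right and rows downward; lengths in m; the calibration is good to about 2 mm. A picture is of the moment at which its call begins: read the wrist's pose just before it. get_calibration takes no time and is no camera call; for the wrist camera it gives the pose at the moment of the call.
- env.hand_in(): hands the job in; it is judged then, once.
The state is a dict: "time_s": time; "q": joint angles; "joint_velocities": joint speeds; "joint_torque": joint torques, N m; "position": TCP position; "tool_rot": TCP orientation; "force": force on the tool from outside, world axes, zero at the start; "ft_torque": the same for the moment, N m; "gripper_width": opening from 0.0 (shut) to 1.0 (fully open); "finger_force": force on a finger pad.
Only numpy, scipy, OpenCV 4.12 (cv2) and the standard library are available. Lean on these libraries where they do the work, as an engineer would, in place of code of your own. Each camera call takes 0.05 s, during which the arm holds its last target. There are 200 camera calls.

### The job

Try each of the three paste cartridges standing in the wooden rack: push its plunger gently and steadily down, fully home if it slides freely, but stop as soon as the resistance climbs, never forcing it. Leave the two sound cartridges in the rack with their plungers fully home; once all three have been tried, lift the one that resisted out by its barrel and stand it upright in the shallow rectangular grey reject tray. Leave the other things on the bench where they are.

Things in the scene. Friction and masses are not known exactly. Their poses are not given: they have to be found in the camera images.
- rack: wooden rack fixed to the bench, 64 mm (x) by 204 mm (y) by 35 mm tall; origin at the centre of its underside. Three round wells 31 mm across, open at the top, in a row along its own y at y = -70, 0 and +70 mm; well floors 8 mm above the bench. The cartridges stand in the wells, in any order.
- tray: reject tray, fixed: shallow open rectangular tray of plain grey plastic, 150 mm (x) by 130 mm (y), 28 mm tall, walls and floor 4 mm thick; origin at the centre of its underside. The rack and the tray may change sides of the bench.
- cart1: one of three like-looking empty paste cartridges: upright round aluminium barrel, 28 mm across and 84 mm tall with a flat foot, about 0.18 kg with what it carries; origin at the centre of its underside (8 mm above the bench while it stands in its well), z up along the barrel. Loose in its well (about 1.5 mm of play), its lower 27 mm inside the rack. A steel plunger with a black knob stands out of its top. Take it by the barrel, near the top.
- plunger1 (a joint): travel of cart1's plunger: 0 = fully out, grows as pushed down; starts at 0 to 3 mm, stays where left (springs back 3 mm at most). Sound: a steady 3 to 4 N to fully home at 0.024 m, there a stiff rubber buffer (3 N more per mm, hard end at 0.028). In the one cartridge with a swollen seal (any of the three, not visible) the force climbs from about 0.010 m on, by about 1.8 N per mm.
- knob1: round black knob on cart1's plunger, 26 mm across, 8 mm thick; origin at the centre of its top face, which is 36 mm above the barrel's top when the plunger is out and 12 mm above it when home. It must never be pressed with 20 N or more.
- cart2: one of three like-looking empty paste cartridges: upright round aluminium barrel, 28 mm across and 84 mm tall with a flat foot, about 0.18 kg with what it carries; origin at the centre of its underside (8 mm above the bench while it stands in its well), z up along the barrel. Loose in its well (about 1.5 mm of play), its lower 27 mm inside the rack. A steel plunger with a black knob stands out of its top. Take it by the barrel, near the top.
- plunger2 (a joint): travel of cart2's plunger: 0 = fully out, grows as pushed down; starts at 0 to 3 mm, stays where left (springs back 3 mm at most). Sound: a steady 3 to 4 N to fully home at 0.024 m, there a stiff rubber buffer (3 N more per mm, hard end at 0.028). In the one cartridge with a swollen seal (any of the three, not visible) the force climbs from about 0.010 m on, by about 1.8 N per mm.
- knob2: round black knob on cart2's plunger, 26 mm across, 8 mm thick; origin at the centre of its top face, which is 36 mm above the barrel's top when the plunger is out and 12 mm above it when home. It must never be pressed with 20 N or more.
- cart3: one of three like-looking empty paste cartridges: upright round aluminium barrel, 28 mm across and 84 mm tall with a flat foot, about 0.18 kg with what it carries; origin at the centre of its underside (8 mm above the bench while it stands in its well), z up along the barrel. Loose in its well (about 1.5 mm of play), its lower 27 mm inside the rack. A steel plunger with a black knob stands out of its top. Take it by the barrel, near the top.
- plunger3 (a joint): travel of cart3's plunger: 0 = fully out, grows as pushed down; starts at 0 to 3 mm, stays where left (springs back 3 mm at most). Sound: a steady 3 to 4 N to fully home at 0.024 m, there a stiff rubber buffer (3 N more per mm, hard end at 0.028). In the one cartridge with a swollen seal (any of the three, not visible) the force climbs from about 0.010 m on, by about 1.8 N per mm.
- knob3: round black knob on cart3's plunger, 26 mm across, 8 mm thick; origin at the centre of its top face, which is 36 mm above the barrel's top when the plunger is out and 12 mm above it when home. It must never be pressed with 20 N or more.
- block: bystander: dark wooden filing block, 50 x 85 x 45 mm; origin at the centre of its underside
- jar: bystander: small white jar with steel lid, 42 mm across, 55 mm tall; origin at the centre of its underside
- driver: bystander: screwdriver lying along its own x, 140 mm long
- handpiece: bystander: handpiece lying along its own x, 140 mm long, 22 mm thick, blue grip and steel nose
- glasses: bystander: black spectacle frame lying flat, rims at its origin, temples running 110 mm towards its own -x, 140 mm wide
- dish: bystander: shallow round steel dish, 80 mm across, 22 mm tall; origin at the centre of its underside

How it is judged:
By the outcome, as a careful person would: the job done as asked, in the order asked, and still so for the second after the job is handed in, with the robot touching nothing.
It also fails if it takes over 67 s, if anything falls off the work surface, if the arm or the gripper's body presses on something with over 40 N, if the wrist force passes 120 N, or if a joint passes its speed limit or range.

## Working session

There is one attempt and no reset: what is moved stays moved. The work goes in short steps, Python scripts to look and compute and a tool call to move; the robot and the scene stay as the last step left them, time stands still between calls to the robot, and variables do not carry over. Pictures are saved under pics/ and viewed, at most 10 in all, crops included, and the job is handed in when it is done.

Besides the shell and the picture viewer there is one more tool, called after "Request:" by a JSON object that holds its "op" and its "data". servo_tool: Moves the arm, as the interface text tells. Its arguments: {"type":"object","properties":{"motion":{"type":"array","items":{"type":"object","properties":{"dx":{"type":"number"},"dy":{"type":"number"},"dz":{"type":"number"},"twist":{"type":"number"}}}},"gripper":{"type":"number"},"force":{"type":"number"}},"required":["motion"]}

```bash
mkdir -p pics; cat > h.py <<'E'
import numpy as np, cv2
from plant import sense, vision, env
def save(n,f):
    im=vision.camera(n); cv2.imwrite('pics/'+f,im[:,:,::-1]); return im
def ray(c,u,v):
    d=np.array([(u-c['cx'])/c['fx'],-(v-c['cy'])/c['fy'],-1.0]); E=np.array(c['extrinsics'])
    return E[:3,3],E[:3,:3]@d
def onz(c,u,v,z):
    o,d=ray(c,u,v); return o+d*(z-o[2])/d[2]
E
python3 - <<'E'
from h import *
np.set_printoptions(precision=4,suppress=True)
s=sense(); print(s)
a=save('scene','s1.png'); b=save('side','d1.png')
for n in('scene','side'): print(n,vision.get_calibration(n))
E
```

```text
{'time_s': 0.0, 'q': array([ 1.0595,  0.2074,  1.5429, -0.    ,  1.3935, -0.1505]), 'joint_velocities': array([ 0.0001,  0.    ,  0.0015, -0.0003,  0.    , -0.0017]), 'joint_torque': array([  0.0014, -37.0875, -28.142 ,   0.0698,   0.0363,  -0.0002]), 'position': array([0.2026, 0.5373, 0.2043]), 'tool_rot': array([-0.0003,  0.1794,  0.9838, -0.001 ]), 'force': array([ 0.5541, -0.1823, -0.7917]), 'ft_torque': array([-0.0133,  0.0325, -0.0289]), 'finger_force': 0.0, 'gripper_width': 0.9995600691355438}
scene {'fx': 474.17334542777127, 'fy': 474.17334542777127, 'cx': 255.99106375379571, 'cy': 189.60153754332532, 'extrinsics': array([[-0.3788, -0.8   ,  0.4654,  1.1486],
       [ 0.9255, -0.33  ,  0.1861,  0.322 ],
       [ 0.0047,  0.5012,  0.8653,  1.1   ],
       [ 0.    ,  0.    ,  0.    ,  1.    ]])}
side {'fx': 400.0251242688307, 'fy': 400.0251242688307, 'cx': 252.5892517299127, 'cy': 193.92546632496106, 'extrinsics': array([[ 0.9253,  0.2731, -0.2633,  0.3715],
       [-0.3793,  0.6809, -0.6265, -0.4958],
       [ 0.0082,  0.6796,  0.7336,  0.8316],
       [ 0.    ,  0.    ,  0.    ,  1.    ]])}
```

View pics/s1.png

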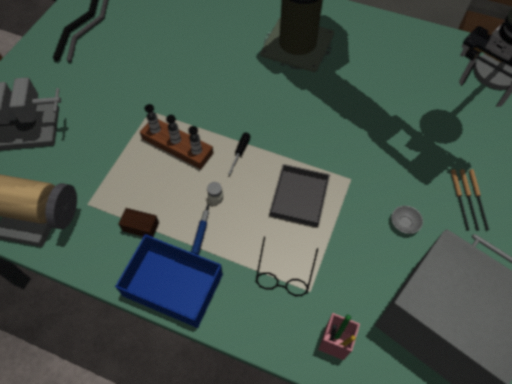

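View pics/d1.png

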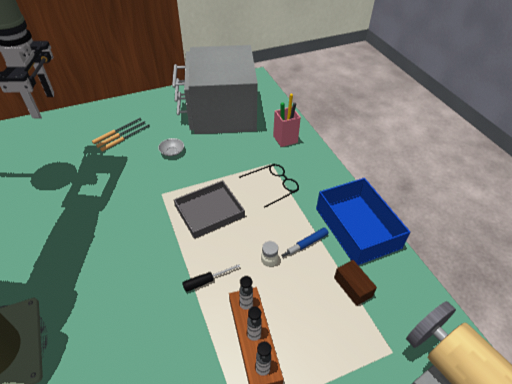

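The scene view shows the rack at about (177,143) with knobs at (150,108), (171,119) and (194,130). The grey tray is at (300,195). In the side view the knobs are at (264,350), (254,315) and (246,284), and the tray is at (209,208).

```bash
python3 - <<'E'
from h import *
np.set_printoptions(precision=4,suppress=True)
a=cv2.imread('pics/s1.png'); b=cv2.imread('pics/d1.png')
C=vision.get_calibration('scene'); D=vision.get_calibration('side')
def blobs(im,x0,x1,y0,y1,th):
    m=(im.max(2)<th).astype(np.uint8); q=np.zeros_like(m); q[y0:y1,x0:x1]=m[y0:y1,x0:x1]
    n,l,st,ce=cv2.connectedComponentsWithStats(q)
    return [(st[i],ce[i]) for i in range(1,n) if st[i][4]>25]
A=blobs(a,138,206,98,160,50); B=blobs(b,232,278,270,372,50)
for z in A+B: print(z)
cv2.imwrite('pics/c.png',np.hstack([cv2.resize(a[95:170,130:220],(400,333),interpolation=2),cv2.resize(b[270:384,220:290],(204,333),interpolation=2)]))
# rack mask: reddish wood; tray: grey
for n,im,c,(x0,x1,y0,y1) in(('scene',a,C,(265,335,160,230)),('side',b,D,(165,250,175,240))):
    m=np.zeros(im.shape[:2],np.uint8); r=im[y0:y1,x0:x1].astype(int); m[y0:y1,x0:x1]=((r.max(2)<130)&(r.max(2)-r.min(2)<28))
    m=cv2.morphologyEx(m,cv2.MORPH_OPEN,np.ones((3,3)))
    k=max(cv2.findContours(m,0,2)[0],key=cv2.contourArea); h=cv2.convexHull(k)
    P=np.array([onz(c,*p[0],0.028)[:2] for p in h]).astype(np.float32)
    print(n,'tray',cv2.minAreaRect(P))
E
```

```text
(array([145, 104,  11,  17, 118], dtype=int32), array([150.0678, 112.4237]))
(array([167, 115,  10,  17, 119], dtype=int32), array([171.3529, 123.2437]))
(array([189, 126,  10,  17, 121], dtype=int32), array([193.3884, 134.6364]))
(array([142, 135,  49,  25, 203], dtype=int32), array([164.6601, 148.1429]))
(array([241, 276,  11,  20, 156], dtype=int32), array([246.2628, 284.7628]))
(array([249, 306,  12,  22, 189], dtype=int32), array([254.9101, 315.7037]))
(array([258, 342,  13,  21, 216], dtype=int32), array([264.4074, 351.3935]))
scene tray ((0.5429911017417908, 0.20121493935585022), (0.1686607450246811, 0.13230536878108978), 7.640745639801025)
side tray ((0.5344971418380737, 0.18753020465373993), (0.15458174049854279, 0.14882603287696838), 7.6400275230407715)
```

View pics/c.png

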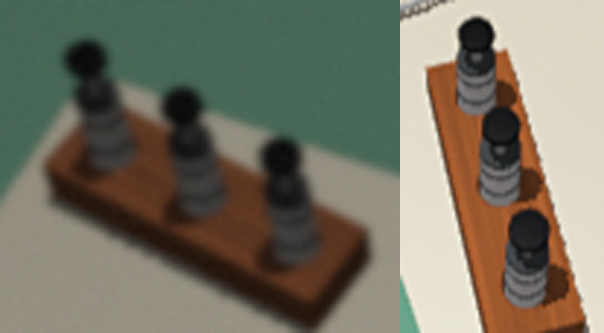

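The crop shows knob centres in the scene view at about (149.4,107.8), (171,118.6) and (193.2,130.3). In the side view they are at about (263.9,348.2), (254.3,312.9) and (245.7,281.7).

```bash
python3 - <<'E'
from h import *
np.set_printoptions(precision=4,suppress=True)
C=vision.get_calibration('scene'); D=vision.get_calibration('side')
S=[(149.4,107.8),(171,118.6),(193.2,130.3)]; T=[(263.9,348.2),(254.3,312.9),(245.7,281.7)]
K=[]
for s,t in zip(S,T):
    (o,d),(p,e)=ray(C,*s),ray(D,*t)
    k=np.linalg.lstsq(np.c_[d,-e],p-o,rcond=None)[0]; x=o+k[0]*d; y=p+k[1]*e
    print('tri',(x+y)/2,'gap',np.linalg.norm(x-y),'scene',onz(C,*s,.123)[:2],'side',onz(D,*t,.123)[:2]); K.append((x+y)[:2]/2)
v=K[2]-K[0]; print('pitch',np.linalg.norm(v)/2,'yaw of row',np.arctan2(v[1],v[0]),'reach',np.linalg.norm(K,axis=1))
s=sense(); w,x,y,z=s['tool_rot']; print('tool x axis',1-2*(y*y+z*z),2*(x*y+w*z),'tool y',2*(x*y-w*z),1-2*(x*x+z*z))
a=cv2.imread('pics/s1.png'); b=cv2.imread('pics/d1.png')
cv2.imwrite('pics/t.png',np.hstack([cv2.resize(a[155:235,260:340],(400,400),interpolation=2),cv2.resize(b[170:250,165:255],(400,356),interpolation=2)[:356].repeat(1,0) if 0 else cv2.resize(b[170:250,165:245],(400,400),interpolation=2)]))
E
```

```text
tri [ 0.5013 -0.2436  0.1239] gap 0.0031953675449459137 scene [ 0.4994 -0.2431] side [ 0.5026 -0.2444]
tri [ 0.5112 -0.1747  0.123 ] gap 0.0033478891685564845 scene [ 0.5098 -0.1738] side [ 0.5124 -0.176 ]
tri [ 0.5215 -0.1054  0.1207] gap 0.002593978930720587 scene [ 0.5219 -0.1037] side [ 0.522  -0.1076]
pitch 0.06983476448746122 yaw of row 1.4252253473657057 reach [0.5573 0.5402 0.5321]
tool x axis -0.9355937353642167 0.3530783056350057 tool y 0.35307711647239487 0.9355921026081777
```

View pics/t.png

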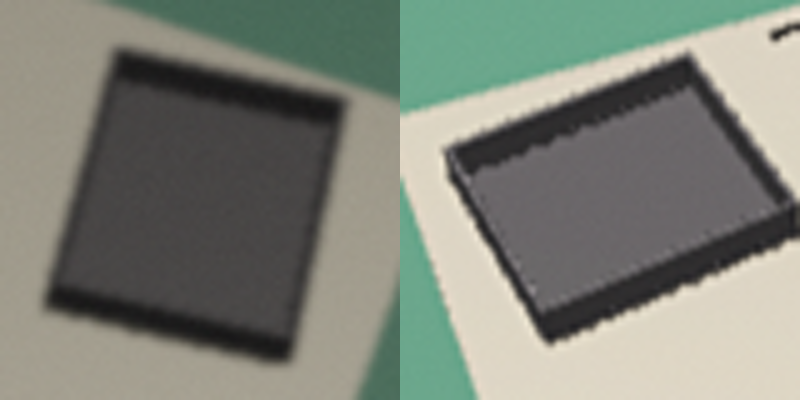

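Request:
{"op": "servo_tool", "data": {"motion": [{"dx": -0.032,"dy": -0.03,"twist": 0.145},{"dx": -0.065,"dy": -0.061,"twist": 0.29},{"dx": -0.098,"dy": -0.092,"twist": 0.435},{"dx": -0.13,"dy": -0.122,"twist": 0.58},{"dx": -0.163,"dy": -0.153,"twist": 0.725},{"dx": -0.195,"dy": -0.184,"twist": 0.87},{"dx": -0.228,"dy": -0.214,"twist": 1.015},{"dx": -0.26,"dy": -0.245,"twist": 1.16}], "gripper": 0, "force": 20}}

```text
invalid input at $.motion[0]: expected keys dx, dy, dz, twist
```

```bash
cat >> h.py <<'E'
def to(x,y,z,yaw):
    "tool-frame move to world target with tool y at yaw"
    s=sense(); w,a,b,c=s['tool_rot']; Y=np.arctan2(1-2*(a*a+c*c),2*(a*b-w*c)); p=s['position']
    ty=np.array([np.cos(Y),np.sin(Y)]); tx=np.array([-ty[1],ty[0]]); tx=tx if (1-2*(b*b+c*c))*tx[0]+2*(a*b+w*c)*tx[1]>0 else -tx
    d=np.array([x,y])-p[:2]; t=-(yaw-Y); t=(t+np.pi/2)%np.pi-np.pi/2
    print('t',round(s['time_s'],2),'pos',p.round(4),'yaw',Y.round(3),'| dx %.4f dy %.4f dz %.4f twist %.3f'%(d@tx,d@ty,p[2]-z,t),'F',s['force'].round(2),'q',s['q'].round(2))
E
python3 - <<'E'
from h import *
to(.5215,-.1054,.16,-.146)
C=vision.get_calibration('scene'); D=vision.get_calibration('side')
for c,L in((C,[(260+u/5,155+v/5) for u,v in((118,50),(347,98),(292,342),(47,290))]),(D,[(165+u/5,170+v/5) for u,v in((47,150),(290,55),(393,205),(145,315))])):
    P=np.array([onz(c,*p,.028)[:2] for p in L]); print(P.round(4).tolist(),P.mean(0),np.linalg.norm(np.roll(P,-1,0)-P,axis=1),np.arctan2(*(P[1]-P[0])[::-1]))
E
```

```text
t 0.1 pos [0.2027 0.5373 0.2044] yaw 1.21 | dx -0.5252 dy -0.4888 dz 0.0444 twist 1.356 F [-0.38 -0.23  0.04] q [ 1.06  0.21  1.54 -0.    1.39 -0.15]
[[0.4728, 0.1312], [0.4548, 0.2547], [0.6031, 0.2734], [0.6227, 0.1489]] [0.53835052 0.20204402] [0.12483292 0.14948728 0.12602565 0.15089691] 1.7157945736355984
[[0.4559, 0.2483], [0.6013, 0.2675], [0.6147, 0.1426], [0.4729, 0.1216]] [0.536219   0.19499343] [0.14667899 0.12567014 0.14333467 0.12781173] 0.13172392841851863
```

Request:
{"op": "servo_tool", "data": {"motion": [{"dx": -0.032,"dy": -0.03,"dz": 0,"twist": 0.145},{"dx": -0.065,"dy": -0.061,"dz": 0,"twist": 0.29},{"dx": -0.098,"dy": -0.092,"dz": 0,"twist": 0.435},{"dx": -0.13,"dy": -0.122,"dz": 0,"twist": 0.58},{"dx": -0.163,"dy": -0.153,"dz": 0,"twist": 0.725},{"dx": -0.195,"dy": -0.184,"dz": 0,"twist": 0.87},{"dx": -0.228,"dy": -0.214,"dz": 0,"twist": 1.015},{"dx": -0.26,"dy": -0.245,"dz": 0,"twist": 1.16}], "gripper": 0, "force": 20}}

```text
time_s: 0.9
position: [0.3599, 0.2153, 0.2052]
tool_rot: [-0.0, 0.691, 0.723, -0.0]
force: [0.0, 0.3, 0.1]
gripper_width: 0.355
finger_force: 0.0
```

```bash
python3 - <<'E'
from h import *
to(.5215,-.1054,.16,-.146)
E
```

```text
t 0.9 pos [0.3599 0.2153 0.2052] yaw 0.044 | dx -0.3275 dy 0.1472 dz 0.0452 twist 0.190 F [0.04 0.26 0.11] q [ 0.33 -0.14  1.9  -0.    1.38  0.29]
```

Request:
{"op": "servo_tool", "data": {"motion": [{"dx": -0.042,"dy": 0.019,"dz": 0,"twist": 0.03},{"dx": -0.085,"dy": 0.038,"dz": 0,"twist": 0.06},{"dx": -0.13,"dy": 0.058,"dz": 0.01,"twist": 0.1},{"dx": -0.172,"dy": 0.077,"dz": 0.02,"twist": 0.14},{"dx": -0.215,"dy": 0.096,"dz": 0.03,"twist": 0.18},{"dx": -0.255,"dy": 0.115,"dz": 0.04,"twist": 0.19},{"dx": -0.295,"dy": 0.133,"dz": 0.045,"twist": 0.19},{"dx": -0.327,"dy": 0.147,"dz": 0.045,"twist": 0.19}]}}

```text
time_s: 1.7
position: [0.5226, -0.1044, 0.1588]
tool_rot: [-0.001, 0.755, 0.655, -0.001]
force: [0.1, -0.1, -0.2]
gripper_width: 0.006
finger_force: 0.0
```

Request:
{"op": "servo_tool", "data": {"motion": [{"dx": 0,"dy": 0,"dz": 0,"twist": 0},{"dx": 0,"dy": 0,"dz": 0,"twist": 0}]}}

```text
time_s: 1.9
position: [0.5224, -0.1025, 0.1597]
tool_rot: [-0.001, 0.755, 0.655, -0.0]
force: [0.1, -0.7, -0.3]
gripper_width: 0.006
finger_force: 0.0
```

```bash
python3 - <<'E'
from h import *
to(.5215,-.1054,.13,-.146)
a=save('scene','s2.png');b=save('side','d2.png')
cv2.imwrite('pics/c2.png',np.hstack([cv2.resize(a[60:170,130:240],(400,400),interpolation=2),cv2.resize(b[230:330,200:300],(400,400),interpolation=2)])[:,:,::-1])
to(.5215,-.1054,.13,-.146)
E
```

```text
t 1.9 pos [ 0.5224 -0.1025  0.1597] yaw -0.142 | dx -0.0030 dy -0.0005 dz 0.0297 twist 0.004 F [ 0.12 -0.71 -0.27] q [-0.36  0.16  1.69  0.    1.29 -0.22]
t 2.0 pos [ 0.5221 -0.1012  0.16  ] yaw -0.139 | dx -0.0043 dy -0.0000 dz 0.0300 twist 0.007 F [-0.69  0.17 -0.98] q [-0.35  0.16  1.7   0.    1.29 -0.22]
```

View pics/c2.png

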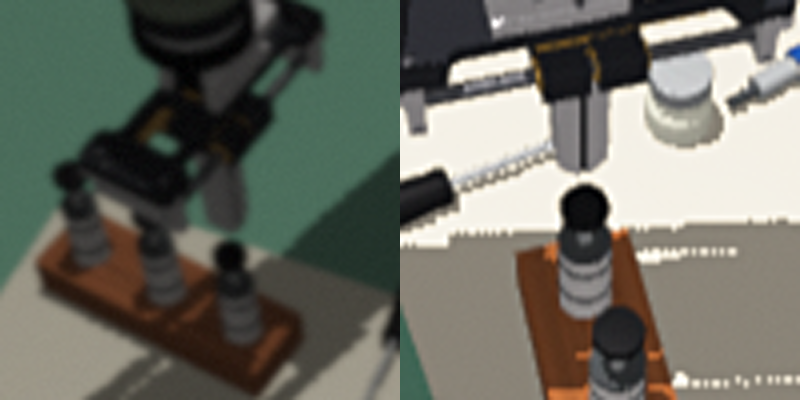

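Request:
{"op": "servo_tool", "data": {"motion": [{"dx": -0.004,"dy": 0,"dz": 0.01,"twist": 0},{"dx": -0.004,"dy": 0,"dz": 0.02,"twist": 0},{"dx": -0.004,"dy": 0,"dz": 0.027,"twist": 0},{"dx": -0.004,"dy": 0,"dz": 0.03,"twist": 0},{"dx": -0.004,"dy": 0,"dz": 0.032,"twist": 0},{"dx": -0.004,"dy": 0,"dz": 0.034,"twist": 0},{"dx": -0.004,"dy": 0,"dz": 0.036,"twist": 0},{"dx": -0.004,"dy": 0,"dz": 0.038,"twist": 0}]}}

```text
time_s: 2.8
position: [0.523, -0.1065, 0.1231]
tool_rot: [0.001, 0.755, 0.656, 0.0]
force: [-1.1, 0.1, 2.3]
gripper_width: 0.003
finger_force: 1.3
```

```bash
python3 - <<'E'
from h import *
to(.5215,-.1054,.104,-.146)
E
```

```text
t 2.8 pos [ 0.523  -0.1065  0.1231] yaw -0.14 | dx 0.0009 dy -0.0017 dz 0.0191 twist 0.006 F [-1.06  0.13  2.32] q [-0.36  0.2   1.73  0.    1.21 -0.22]
```

Request:
{"op": "servo_tool", "data": {"motion": [{"dx": 0,"dy": 0,"dz": 0.0015,"twist": 0},{"dx": 0,"dy": 0,"dz": 0.003,"twist": 0},{"dx": 0,"dy": 0,"dz": 0.0045,"twist": 0},{"dx": 0,"dy": 0,"dz": 0.006,"twist": 0}]}}

```text
time_s: 3.2
position: [0.5226, -0.1063, 0.1165]
tool_rot: [0.0, 0.755, 0.656, 0.0]
force: [0.7, -0.1, 2.4]
gripper_width: 0.005
finger_force: 1.2
```

Request:
{"op": "servo_tool", "data": {"motion": [{"dx": 0,"dy": 0,"dz": 0.001,"twist": 0},{"dx": 0,"dy": 0,"dz": 0.002,"twist": 0}]}}

```text
time_s: 3.4
position: [0.5225, -0.1063, 0.1144]
tool_rot: [0.0, 0.755, 0.656, 0.0]
force: [0.5, 0.1, 2.9]
gripper_width: 0.008
finger_force: 1.2
```

Request:
{"op": "servo_tool", "data": {"motion": [{"dx": 0,"dy": 0,"dz": 0.0012,"twist": 0},{"dx": 0,"dy": 0,"dz": 0.0025,"twist": 0}]}}

```text
time_s: 3.6
position: [0.5225, -0.1063, 0.1119]
tool_rot: [0.0, 0.755, 0.656, 0.0]
force: [0.9, 0.4, 2.4]
gripper_width: 0.003
finger_force: 1.2
```

Request:
{"op": "servo_tool", "data": {"motion": [{"dx": 0,"dy": 0,"dz": 0.0015,"twist": 0},{"dx": 0,"dy": 0,"dz": 0.003,"twist": 0},{"dx": 0,"dy": 0,"dz": 0.0045,"twist": 0}]}}

```text
time_s: 3.9
position: [0.5224, -0.1063, 0.1073]
tool_rot: [0.0, 0.755, 0.656, 0.0]
force: [1.1, 0.1, 2.3]
gripper_width: 0.004
finger_force: 1.2
```

Sound so far. The expected home height is z ≈ 0.104, so I'll press into the buffer.

Request:
{"op": "servo_tool", "data": {"motion": [{"dx": 0,"dy": 0,"dz": 0.0015,"twist": 0},{"dx": 0,"dy": 0,"dz": 0.003,"twist": 0},{"dx": 0,"dy": 0,"dz": 0.0035,"twist": 0}]}}

```text
time_s: 4.2
position: [0.5224, -0.1063, 0.1039]
tool_rot: [0.0, 0.755, 0.656, 0.0]
force: [1.1, -1.1, 3.0]
gripper_width: 0.005
finger_force: 1.8
```

Request:
{"op": "servo_tool", "data": {"motion": [{"dx": 0,"dy": 0,"dz": 0.0005,"twist": 0},{"dx": 0,"dy": 0,"dz": 0.0005,"twist": 0}]}}

```text
time_s: 4.4
position: [0.5225, -0.1063, 0.1036]
tool_rot: [0.0, 0.755, 0.656, 0.0]
force: [0.3, 0.2, 4.2]
gripper_width: 0.007
finger_force: 1.7
```

Request:
{"op": "servo_tool", "data": {"motion": [{"dx": 0,"dy": 0,"dz": 0.0007,"twist": 0},{"dx": 0,"dy": 0,"dz": 0.0012,"twist": 0},{"dx": 0,"dy": 0,"dz": 0.0015,"twist": 0},{"dx": 0,"dy": 0,"dz": 0.0015,"twist": 0}]}}

```text
time_s: 4.8
position: [0.5228, -0.1064, 0.1027]
tool_rot: [0.0, 0.755, 0.656, 0.0]
force: [1.1, 1.5, 6.0]
gripper_width: 0.006
finger_force: 3.2
```

Request:
{"op": "servo_tool", "data": {"motion": [{"dx": 0,"dy": 0,"dz": 0.0006,"twist": 0},{"dx": 0,"dy": 0,"dz": 0.0012,"twist": 0},{"dx": 0,"dy": 0,"dz": 0.0012,"twist": 0}]}}

```text
time_s: 5.1
position: [0.523, -0.1065, 0.1019]
tool_rot: [0.001, 0.755, 0.656, 0.0]
force: [-0.9, 1.5, 8.3]
gripper_width: 0.005
finger_force: 4.0
```

Request:
{"op": "servo_tool", "data": {"motion": [{"dx": 0,"dy": 0,"dz": -0.004,"twist": 0},{"dx": 0,"dy": 0,"dz": -0.02,"twist": 0},{"dx": 0,"dy": 0,"dz": -0.045,"twist": 0},{"dx": 0,"dy": 0,"dz": -0.054,"twist": 0}]}}

```text
time_s: 5.5
position: [0.523, -0.1065, 0.1561]
tool_rot: [0.001, 0.755, 0.656, 0.0]
force: [0.1, 0.1, 0.6]
gripper_width: 0.006
finger_force: 0.0
```

```bash
python3 - <<'E'
from h import *
to(.5112,-.1747,.13,-.146)
E
```

```text
t 5.5 pos [ 0.523  -0.1065  0.1561] yaw -0.14 | dx -0.0692 dy -0.0022 dz 0.0261 twist 0.006 F [0.14 0.06 0.56] q [-0.36  0.16  1.7  -0.    1.28 -0.22]
```

Request:
{"op": "servo_tool", "data": {"motion": [{"dx": -0.03,"dy": -0.002,"dz": 0,"twist": 0},{"dx": -0.06,"dy": -0.002,"dz": 0,"twist": 0},{"dx": -0.069,"dy": -0.002,"dz": 0,"twist": 0},{"dx": -0.069,"dy": -0.002,"dz": 0.01,"twist": 0},{"dx": -0.069,"dy": -0.002,"dz": 0.02,"twist": 0},{"dx": -0.069,"dy": -0.002,"dz": 0.026,"twist": 0},{"dx": -0.069,"dy": -0.002,"dz": 0.029,"twist": 0},{"dx": -0.069,"dy": -0.002,"dz": 0.032,"twist": 0}]}}

```text
time_s: 6.3
position: [0.5111, -0.1736, 0.1227]
tool_rot: [-0.0, 0.754, 0.656, 0.0]
force: [-0.7, 0.6, 3.9]
gripper_width: 0.002
finger_force: 1.7
```

Request:
{"op": "servo_tool", "data": {"motion": [{"dx": 0,"dy": 0,"dz": 0.0015,"twist": 0},{"dx": 0,"dy": 0,"dz": 0.003,"twist": 0},{"dx": 0,"dy": 0,"dz": 0.004,"twist": 0}]}}

```text
time_s: 6.6
position: [0.5111, -0.1742, 0.1191]
tool_rot: [0.0, 0.755, 0.656, 0.0]
force: [-0.1, 1.2, 3.5]
gripper_width: 0.004
finger_force: 1.6
```

Request:
{"op": "servo_tool", "data": {"motion": [{"dx": 0,"dy": 0,"dz": 0.0012,"twist": 0},{"dx": 0,"dy": 0,"dz": 0.002,"twist": 0}]}}

```text
time_s: 6.8
position: [0.5109, -0.1743, 0.1169]
tool_rot: [0.0, 0.755, 0.656, 0.0]
force: [0.0, 1.2, 3.5]
gripper_width: 0.004
finger_force: 1.6
```

Request:
{"op": "servo_tool", "data": {"motion": [{"dx": 0,"dy": 0,"dz": 0.0012,"twist": 0},{"dx": 0,"dy": 0,"dz": 0.002,"twist": 0}]}}

```text
time_s: 7.0
position: [0.5107, -0.1743, 0.1146]
tool_rot: [-0.0, 0.755, 0.656, -0.0]
force: [0.3, 0.8, 3.3]
gripper_width: 0.006
finger_force: 1.6
```

Request:
{"op": "servo_tool", "data": {"motion": [{"dx": 0,"dy": 0,"dz": 0.001,"twist": 0}]}}

```text
time_s: 7.1
position: [0.5108, -0.1743, 0.1137]
tool_rot: [-0.0, 0.755, 0.656, 0.0]
force: [-0.9, 1.0, 3.6]
gripper_width: 0.008
finger_force: 1.6
```

Request:
{"op": "servo_tool", "data": {"motion": [{"dx": 0,"dy": 0,"dz": 0.0015,"twist": 0},{"dx": 0,"dy": 0,"dz": 0.0025,"twist": 0}]}}

```text
time_s: 7.3
position: [0.5107, -0.1743, 0.1111]
tool_rot: [-0.0, 0.755, 0.656, -0.0]
force: [-0.2, 0.4, 3.4]
gripper_width: 0.003
finger_force: 1.6
```

Request:
{"op": "servo_tool", "data": {"motion": [{"dx": 0,"dy": 0,"dz": 0.0015,"twist": 0},{"dx": 0,"dy": 0,"dz": 0.003,"twist": 0},{"dx": 0,"dy": 0,"dz": 0.0045,"twist": 0},{"dx": 0,"dy": 0,"dz": 0.0055,"twist": 0}]}}

```text
time_s: 7.7
position: [0.5106, -0.1742, 0.1055]
tool_rot: [-0.0, 0.755, 0.656, -0.0]
force: [0.5, 0.6, 3.5]
gripper_width: 0.005
finger_force: 1.6
```

Request:
{"op": "servo_tool", "data": {"motion": [{"dx": 0,"dy": 0,"dz": 0.001,"twist": 0},{"dx": 0,"dy": 0,"dz": 0.002,"twist": 0},{"dx": 0,"dy": 0,"dz": 0.003,"twist": 0},{"dx": 0,"dy": 0,"dz": 0.003,"twist": 0}]}}

```text
time_s: 8.1
position: [0.5111, -0.1744, 0.1032]
tool_rot: [0.0, 0.755, 0.656, 0.0]
force: [-0.6, 1.4, 6.0]
gripper_width: 0.004
finger_force: 2.5
```

Request:
{"op": "servo_tool", "data": {"motion": [{"dx": 0,"dy": 0,"dz": 0.0006,"twist": 0},{"dx": 0,"dy": 0,"dz": 0.001,"twist": 0},{"dx": 0,"dy": 0,"dz": 0.001,"twist": 0}]}}

```text
time_s: 8.4
position: [0.5116, -0.1746, 0.1029]
tool_rot: [0.001, 0.755, 0.656, 0.0]
force: [-0.8, 1.7, 6.1]
gripper_width: 0.008
finger_force: 3.7
```

Request:
{"op": "servo_tool", "data": {"motion": [{"dx": 0,"dy": 0,"dz": 0.0006,"twist": 0},{"dx": 0,"dy": 0,"dz": 0.0012,"twist": 0},{"dx": 0,"dy": 0,"dz": 0.0012,"twist": 0}]}}

```text
time_s: 8.7
position: [0.5119, -0.1747, 0.1022]
tool_rot: [0.001, 0.755, 0.656, 0.001]
force: [-0.4, 2.0, 9.9]
gripper_width: 0.005
finger_force: 4.6
```

Request:
{"op": "servo_tool", "data": {"motion": [{"dx": 0,"dy": 0,"dz": -0.004,"twist": 0},{"dx": 0,"dy": 0,"dz": -0.02,"twist": 0},{"dx": 0,"dy": 0,"dz": -0.045,"twist": 0},{"dx": 0,"dy": 0,"dz": -0.054,"twist": 0}]}}

```text
time_s: 9.1
position: [0.5118, -0.175, 0.1562]
tool_rot: [0.002, 0.755, 0.656, 0.0]
force: [-0.4, -1.0, 0.5]
gripper_width: 0.005
finger_force: 0.0
```

```bash
python3 - <<'E'
from h import *
to(.5013,-.2436,.13,-.146)
E
```

```text
t 9.1 pos [ 0.5118 -0.175   0.1562] yaw -0.14 | dx -0.0694 dy -0.0008 dz 0.0262 twist 0.006 F [-0.44 -0.98  0.55] q [-0.49  0.18  1.68 -0.    1.28 -0.35]
```

Request:
{"op": "servo_tool", "data": {"motion": [{"dx": -0.03,"dy": -0.001,"dz": 0,"twist": 0},{"dx": -0.06,"dy": -0.001,"dz": 0,"twist": 0},{"dx": -0.069,"dy": -0.001,"dz": 0,"twist": 0},{"dx": -0.069,"dy": -0.001,"dz": 0.01,"twist": 0},{"dx": -0.069,"dy": -0.001,"dz": 0.02,"twist": 0},{"dx": -0.069,"dy": -0.001,"dz": 0.026,"twist": 0},{"dx": -0.069,"dy": -0.001,"dz": 0.029,"twist": 0},{"dx": -0.069,"dy": -0.001,"dz": 0.032,"twist": 0}]}}

```text
time_s: 9.9
position: [0.5004, -0.2417, 0.1225]
tool_rot: [-0.0, 0.754, 0.656, 0.0]
force: [0.1, 1.2, 3.4]
gripper_width: 0.003
finger_force: 1.5
```

Request:
{"op": "servo_tool", "data": {"motion": [{"dx": 0,"dy": 0,"dz": 0.0015,"twist": 0},{"dx": 0,"dy": 0,"dz": 0.003,"twist": 0},{"dx": 0,"dy": 0,"dz": 0.004,"twist": 0}]}}

```text
time_s: 10.2
position: [0.5004, -0.2425, 0.1188]
tool_rot: [0.0, 0.755, 0.656, 0.0]
force: [-1.3, 1.5, 1.8]
gripper_width: 0.006
finger_force: 1.4
```

Request:
{"op": "servo_tool", "data": {"motion": [{"dx": 0,"dy": 0,"dz": 0.001,"twist": 0}]}}

```text
time_s: 10.3
position: [0.5004, -0.2426, 0.1179]
tool_rot: [0.0, 0.755, 0.656, 0.0]
force: [-0.1, 0.5, 3.9]
gripper_width: 0.006
finger_force: 2.1
```

Request:
{"op": "servo_tool", "data": {"motion": [{"dx": 0,"dy": 0,"dz": 0.001,"twist": 0}]}}

```text
time_s: 10.4
position: [0.5005, -0.2426, 0.117]
tool_rot: [0.0, 0.755, 0.656, 0.0]
force: [-0.2, 0.6, 5.6]
gripper_width: 0.006
finger_force: 2.8
```

The third cartridge's force climbs (1.8, 3.9, 5.6 N), so this is the swollen one and I'll stop pushing. Next I'll retract, open and grasp the barrel.

Request:
{"op": "servo_tool", "data": {"motion": [{"dx": 0,"dy": 0,"dz": -0.004,"twist": 0},{"dx": 0,"dy": 0,"dz": -0.02,"twist": 0},{"dx": 0,"dy": 0,"dz": -0.034,"twist": 0}]}}

```text
time_s: 10.7
position: [0.4996, -0.2423, 0.1504]
tool_rot: [-0.001, 0.755, 0.656, -0.0]
force: [0.3, -0.1, -0.3]
gripper_width: 0.002
finger_force: 0.0
```

Request:
{"op": "servo_tool", "data": {"motion": [{"dx": 0,"dy": 0,"dz": 0,"twist": 0},{"dx": 0,"dy": 0,"dz": 0,"twist": 0},{"dx": 0,"dy": 0,"dz": 0,"twist": 0},{"dx": 0,"dy": 0,"dz": 0,"twist": 0},{"dx": 0,"dy": 0,"dz": 0,"twist": 0},{"dx": 0,"dy": 0,"dz": 0,"twist": 0},{"dx": 0,"dy": 0,"dz": 0,"twist": 0}], "gripper": 90}}

```text
time_s: 11.4
position: [0.5, -0.2424, 0.1503]
tool_rot: [-0.0, 0.755, 0.656, -0.0]
force: [0.2, 1.0, -0.1]
gripper_width: 0.566
finger_force: 0.0
```

```bash
python3 - <<'E'
from h import *
to(.5013,-.2436,.058,-.146)
a=save('scene','s3.png');b=save('side','d3.png');w=save('wrist','w3.png')
cv2.imwrite('pics/c3.png',np.hstack([cv2.resize(w,(400,300)),cv2.resize(b[250:384,190:360],(381,300),interpolation=2)])[:,:,::-1])
to(.5013,-.2436,.058,-.146)
E
```

```text
t 11.4 pos [ 0.5    -0.2424  0.1503] yaw -0.14 | dx -0.0010 dy 0.0014 dz 0.0923 twist 0.006 F [ 0.24  0.98 -0.14] q [-0.61  0.22  1.65 -0.    1.28 -0.47]
t 11.55 pos [ 0.5001 -0.2425  0.1505] yaw -0.14 | dx -0.0010 dy 0.0013 dz 0.0925 twist 0.006 F [ 0.37 -0.31 -0.01] q [-0.61  0.22  1.65 -0.    1.28 -0.47]
```

View pics/c3.png

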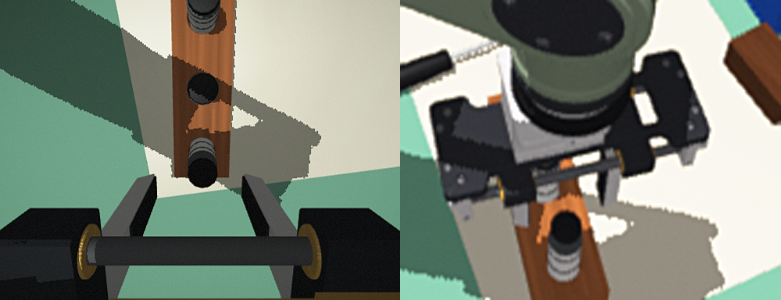

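The wrist view shows the end knob at (203,170), centred between the fingertips, which are at about columns 150 and 250. The side view shows the same knob at about (264,347), between the fingers and clear of the gripper. I'll descend.

Request:
{"op": "servo_tool", "data": {"motion": [{"dx": -0.001,"dy": 0.001,"dz": 0,"twist": 0},{"dx": -0.001,"dy": 0.001,"dz": 0.005,"twist": 0},{"dx": -0.001,"dy": 0.001,"dz": 0.02,"twist": 0},{"dx": -0.001,"dy": 0.001,"dz": 0.035,"twist": 0},{"dx": -0.001,"dy": 0.001,"dz": 0.055,"twist": 0},{"dx": -0.001,"dy": 0.001,"dz": 0.075,"twist": 0},{"dx": -0.001,"dy": 0.001,"dz": 0.09,"twist": 0},{"dx": -0.001,"dy": 0.001,"dz": 0.092,"twist": 0}]}}

```text
time_s: 12.35
position: [0.4986, -0.242, 0.055]
tool_rot: [-0.003, 0.755, 0.656, -0.001]
force: [0.2, -0.7, 0.7]
gripper_width: 0.901
finger_force: 0.0
```

Request:
{"op": "servo_tool", "data": {"motion": [{"dx": 0,"dy": 0,"dz": 0,"twist": 0},{"dx": 0,"dy": 0,"dz": 0,"twist": 0},{"dx": 0,"dy": 0,"dz": 0,"twist": 0},{"dx": 0,"dy": 0,"dz": 0,"twist": 0},{"dx": 0,"dy": 0,"dz": 0,"twist": 0},{"dx": 0,"dy": 0,"dz": 0,"twist": 0},{"dx": 0,"dy": 0,"dz": 0,"twist": 0},{"dx": 0,"dy": 0,"dz": 0,"twist": 0}], "gripper": 20, "force": 20}}

```text
time_s: 13.15
position: [0.5012, -0.2437, 0.0587]
tool_rot: [0.0, 0.755, 0.656, 0.0]
force: [0.3, -0.2, 1.3]
gripper_width: 0.302
finger_force: 19.9
```

Request:
{"op": "servo_tool", "data": {"motion": [{"dx": 0,"dy": 0,"dz": 0,"twist": 0},{"dx": 0,"dy": 0,"dz": 0,"twist": 0},{"dx": 0,"dy": 0,"dz": 0,"twist": 0},{"dx": 0,"dy": 0,"dz": 0,"twist": 0}]}}

```text
time_s: 13.55
position: [0.5011, -0.2437, 0.0586]
tool_rot: [0.0, 0.755, 0.656, 0.0]
force: [0.3, 0.6, 0.3]
gripper_width: 0.3
finger_force: 19.9
```

Request:
{"op": "servo_tool", "data": {"motion": [{"dx": 0,"dy": 0,"dz": -0.008,"twist": 0},{"dx": 0,"dy": 0,"dz": -0.02,"twist": 0},{"dx": 0,"dy": 0,"dz": -0.035,"twist": 0},{"dx": 0,"dy": 0,"dz": -0.055,"twist": 0},{"dx": 0,"dy": 0,"dz": -0.08,"twist": 0},{"dx": 0,"dy": 0,"dz": -0.105,"twist": 0},{"dx": 0,"dy": 0,"dz": -0.125,"twist": 0},{"dx": 0,"dy": 0,"dz": -0.135,"twist": 0}]}}

```text
time_s: 14.35
position: [0.5016, -0.2443, 0.1972]
tool_rot: [0.002, 0.755, 0.656, 0.0]
force: [-0.1, 0.9, -2.0]
gripper_width: 0.301
finger_force: 19.9
```

Request:
{"op": "servo_tool", "data": {"motion": [{"dx": 0,"dy": 0,"dz": 0,"twist": 0},{"dx": 0,"dy": 0,"dz": 0,"twist": 0}]}}

```text
time_s: 14.55
position: [0.5003, -0.2433, 0.1931]
tool_rot: [-0.001, 0.755, 0.656, -0.0]
force: [0.3, 0.4, -0.7]
gripper_width: 0.297
finger_force: 19.9
```

```bash
python3 - <<'E'
from h import *
b=save('side','d4.png');cv2.imwrite('pics/c4.png',cv2.resize(b[150:384,150:400],(641,600),interpolation=2)[:,:,::-1])
to(.537,.198,.1937,.135)
E
```

```text
t 14.6 pos [ 0.5    -0.243   0.1924] yaw -0.14 | dx 0.4419 dy -0.0249 dz -0.0013 twist -0.275 F [ 0.53 -0.33 -2.78] q [-0.61  0.18  1.6  -0.    1.36 -0.47]
```

View pics/c4.png

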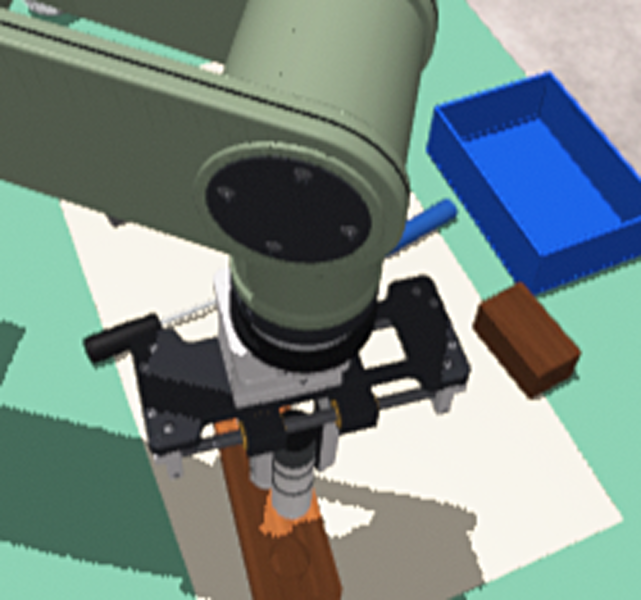

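The cartridge (crop about (292,480)) hangs upright in the fingers, and its well at (290,555) is empty. Now the move to the tray.

Request:
{"op": "servo_tool", "data": {"motion": [{"dx": 0.015,"dy": -0.001,"dz": 0,"twist": 0},{"dx": 0.045,"dy": -0.002,"dz": 0,"twist": 0},{"dx": 0.08,"dy": -0.004,"dz": 0,"twist": -0.03},{"dx": 0.12,"dy": -0.006,"dz": 0,"twist": -0.06},{"dx": 0.16,"dy": -0.009,"dz": 0,"twist": -0.09},{"dx": 0.2,"dy": -0.011,"dz": 0,"twist": -0.13},{"dx": 0.24,"dy": -0.013,"dz": 0,"twist": -0.17},{"dx": 0.28,"dy": -0.016,"dz": 0,"twist": -0.2}]}}

```text
time_s: 15.4
position: [0.5229, 0.0386, 0.1924]
tool_rot: [-0.001, 0.685, 0.729, -0.001]
force: [1.1, -0.4, -2.1]
gripper_width: 0.3
finger_force: 19.9
```

Request:
{"op": "servo_tool", "data": {"motion": [{"dx": 0.04,"dy": 0.005,"dz": 0,"twist": -0.03},{"dx": 0.08,"dy": 0.01,"dz": 0,"twist": -0.06},{"dx": 0.115,"dy": 0.016,"dz": 0,"twist": -0.075},{"dx": 0.14,"dy": 0.021,"dz": 0,"twist": -0.075},{"dx": 0.155,"dy": 0.023,"dz": 0,"twist": -0.075},{"dx": 0.16,"dy": 0.024,"dz": 0,"twist": -0.075},{"dx": 0.16,"dy": 0.024,"dz": 0,"twist": -0.075},{"dx": 0.16,"dy": 0.024,"dz": 0,"twist": -0.075}]}}

```text
time_s: 16.2
position: [0.5383, 0.196, 0.1932]
tool_rot: [-0.0, 0.658, 0.753, -0.001]
force: [0.7, 0.0, -1.7]
gripper_width: 0.299
finger_force: 19.9
```

```bash
python3 - <<'E'
from h import *
b=save('side','d5.png');a=save('scene','s5.png')
cv2.imwrite('pics/c5.png',np.hstack([cv2.resize(b[100:280,130:310],(400,400)),cv2.resize(a[90:250,210:370],(400,400))])[:,:,::-1])
to(.537,.198,.055,.135)
E
```

```text
t 16.3 pos [0.5386 0.1958 0.1935] yaw 0.133 | dx 0.0024 dy -0.0013 dz 0.1385 twist -0.002 F [-0.34 -0.67 -2.57] q [ 0.2   0.21  1.56 -0.    1.37  0.06]
```

View pics/c5.png

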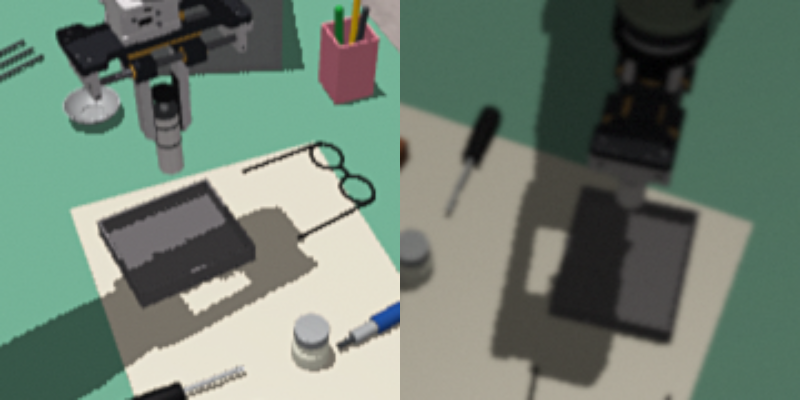

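The cartridge hangs upright above the tray (side crop (170,150), tray at (180,245)). The bystanders look undisturbed. Lowering now.

Request:
{"op": "servo_tool", "data": {"motion": [{"dx": 0.002,"dy": -0.001,"dz": 0.02,"twist": 0},{"dx": 0.002,"dy": -0.001,"dz": 0.05,"twist": 0},{"dx": 0.002,"dy": -0.001,"dz": 0.08,"twist": 0},{"dx": 0.002,"dy": -0.001,"dz": 0.105,"twist": 0},{"dx": 0.002,"dy": -0.001,"dz": 0.12,"twist": 0},{"dx": 0.002,"dy": -0.001,"dz": 0.128,"twist": 0},{"dx": 0.002,"dy": -0.001,"dz": 0.132,"twist": 0},{"dx": 0.002,"dy": -0.001,"dz": 0.132,"twist": 0}]}}

```text
time_s: 17.1
position: [0.5379, 0.1988, 0.0621]
tool_rot: [0.0, 0.658, 0.753, 0.0]
force: [-0.3, -0.5, -1.2]
gripper_width: 0.301
finger_force: 19.9
```

Request:
{"op": "servo_tool", "data": {"motion": [{"dx": 0,"dy": 0,"dz": 0.001,"twist": 0},{"dx": 0,"dy": 0,"dz": 0.002,"twist": 0},{"dx": 0,"dy": 0,"dz": 0.003,"twist": 0},{"dx": 0,"dy": 0,"dz": 0.004,"twist": 0},{"dx": 0,"dy": 0,"dz": 0.005,"twist": 0},{"dx": 0,"dy": 0,"dz": 0.005,"twist": 0}]}}

```text
time_s: 17.7
position: [0.5371, 0.1989, 0.0563]
tool_rot: [-0.0, 0.658, 0.753, -0.0]
force: [0.1, -0.5, -1.7]
gripper_width: 0.303
finger_force: 19.9
```

Request:
{"op": "servo_tool", "data": {"motion": [{"dx": 0,"dy": 0,"dz": 0.0005,"twist": 0},{"dx": 0,"dy": 0,"dz": 0.001,"twist": 0},{"dx": 0,"dy": 0,"dz": 0.001,"twist": 0}]}}

```text
time_s: 18.0
position: [0.5373, 0.1989, 0.0555]
tool_rot: [-0.0, 0.658, 0.753, -0.0]
force: [-0.3, 0.3, -0.8]
gripper_width: 0.296
finger_force: 19.9
```

Request:
{"op": "servo_tool", "data": {"motion": [{"dx": 0,"dy": 0,"dz": 0.0005,"twist": 0},{"dx": 0,"dy": 0,"dz": 0.001,"twist": 0},{"dx": 0,"dy": 0,"dz": 0.001,"twist": 0}]}}

```text
time_s: 18.3
position: [0.5374, 0.1989, 0.0547]
tool_rot: [0.0, 0.658, 0.753, 0.0]
force: [-0.2, 0.4, -1.6]
gripper_width: 0.302
finger_force: 19.9
```

Request:
{"op": "servo_tool", "data": {"motion": [{"dx": 0,"dy": 0,"dz": 0.0005,"twist": 0},{"dx": 0,"dy": 0,"dz": 0.001,"twist": 0},{"dx": 0,"dy": 0,"dz": 0.001,"twist": 0}]}}

```text
time_s: 18.6
position: [0.5376, 0.199, 0.0546]
tool_rot: [0.0, 0.658, 0.753, 0.0]
force: [-2.0, -0.6, 4.6]
gripper_width: 0.298
finger_force: 19.9
```

Request:
{"op": "servo_tool", "data": {"motion": [{"dx": 0,"dy": 0,"dz": 0.0005,"twist": 0},{"dx": 0,"dy": 0,"dz": 0.0005,"twist": 0}]}}

```text
time_s: 18.8
position: [0.5378, 0.199, 0.0545]
tool_rot: [0.0, 0.658, 0.753, 0.0]
force: [-2.5, -0.5, 6.5]
gripper_width: 0.301
finger_force: 20.0
```

Request:
{"op": "servo_tool", "data": {"motion": [{"dx": 0,"dy": 0,"dz": -0.001,"twist": 0},{"dx": 0,"dy": 0,"dz": -0.001,"twist": 0}]}}

```text
time_s: 19.0
position: [0.5376, 0.199, 0.0545]
tool_rot: [0.0, 0.658, 0.753, 0.0]
force: [-0.7, -0.1, 3.6]
gripper_width: 0.299
finger_force: 20.0
```

Request:
{"op": "servo_tool", "data": {"motion": [{"dx": 0,"dy": 0,"dz": -0.001,"twist": 0},{"dx": 0,"dy": 0,"dz": -0.001,"twist": 0},{"dx": 0,"dy": 0,"dz": -0.001,"twist": 0},{"dx": 0,"dy": 0,"dz": -0.001,"twist": 0},{"dx": 0,"dy": 0,"dz": -0.001,"twist": 0},{"dx": 0,"dy": 0,"dz": -0.001,"twist": 0},{"dx": 0,"dy": 0,"dz": -0.001,"twist": 0}], "gripper": 90}}

```text
time_s: 19.7
position: [0.5373, 0.1989, 0.055]
tool_rot: [-0.0, 0.658, 0.753, -0.0]
force: [-0.1, 0.8, -0.4]
gripper_width: 0.86
finger_force: 0.0
```

Request:
{"op": "servo_tool", "data": {"motion": [{"dx": 0,"dy": 0,"dz": 0,"twist": 0},{"dx": 0,"dy": 0,"dz": -0.01,"twist": 0},{"dx": 0,"dy": 0,"dz": -0.03,"twist": 0},{"dx": 0,"dy": 0,"dz": -0.06,"twist": 0},{"dx": 0,"dy": 0,"dz": -0.095,"twist": 0},{"dx": 0,"dy": 0,"dz": -0.135,"twist": 0},{"dx": 0,"dy": 0,"dz": -0.16,"twist": 0},{"dx": 0,"dy": 0,"dz": -0.17,"twist": 0}]}}

```text
time_s: 20.5
position: [0.5394, 0.1994, 0.2298]
tool_rot: [0.002, 0.658, 0.753, 0.003]
force: [-0.2, 0.4, 1.3]
gripper_width: 0.904
finger_force: 0.0
```

```bash
python3 - <<'E'
from h import *
b=save('side','d6.png');a=save('scene','s6.png')
cv2.imwrite('pics/c6.png',np.hstack([cv2.resize(b[140:384,130:310],(369,500)),cv2.resize(a[80:250,130:270],(412,500))])[:,:,::-1])
to(.537,.198,.055,.135)
E
```

```text
t 20.6 pos [0.5384 0.1992 0.2272] yaw 0.135 | dx -0.0009 dy -0.0016 dz 0.1722 twist 0.000 F [ 0.65 -0.61 -0.42] q [0.2  0.19 1.52 0.   1.43 0.07]
```

View pics/c6.png

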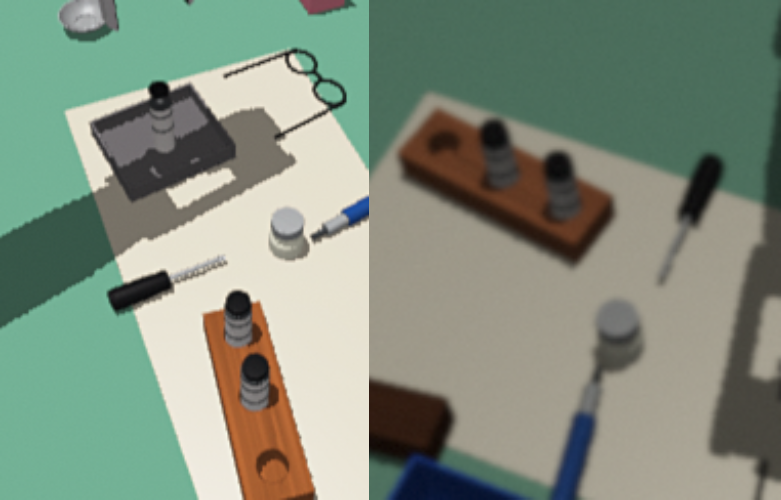

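The cartridge stands upright in the tray (side crop (160,120)), and the two sound ones are in the rack with low knobs at (238,303) and (255,366). I'll check numerically that their knobs are at home height.

```bash
python3 - <<'E'
from h import *
def proj(c,P):
    E=np.array(c['extrinsics']); q=E[:3,:3].T@(np.array(P)-E[:3,3]); return np.array([c['cx']-c['fx']*q[0]/q[2],c['cy']+c['fy']*q[1]/q[2]])
for cam,f0,f1 in(('side','d1','d6'),('scene','s1','s6')):
    c=vision.get_calibration(cam)
    A,B=[cv2.imread(f'pics/{f}.png').max(2).astype(float) for f in(f0,f1)]
    for x,y in((.5225,-.1064),(.5112,-.1746)):
        p,q,r=proj(c,(x,y,.126)),proj(c,(x,y,.104)),proj(c,(x,y,.107))
        u=int(round(q[0])); v=int(q[1])
        print(cam,p.round(1),'home',q.round(1),'3mm out',r.round(1))
        print('before',A[v-22:v+14,u-1:u+2].mean(1).astype(int)); print('after ',B[v-22:v+14,u-1:u+2].mean(1).astype(int))
E
```

```text
side [245.7 280.3] home [245.8 285.9] 3mm out [245.8 285.2]
before [221 221 221 221 221 222 223 223 222 223 225 229 168  53  16  23  24  26
  27  27  29  31  31  22  19  63  85  71  45  31  35  49  46  90 118  98]
after  [231 230 230 230 231 231 231 231 231 231 231 231 231 232 231 231 234 241
 177  44  18  26  28  29  30  32  32  33  35  22  19  40  46  98 128 104]
side [253.5 311.8] home [253.3 317.1] 3mm out [253.4 316.3]
before [135 135 107  78  78  72  67  71  73  77  80  56  25  24  26  28  27  29
  30  31  33  34  36  24  20  58  72  53  35  35  52  64  54  96 121  88]
after  [145 145 118  85  82  77  73  77  79  82  83  78  96 145 167 169 162 104
  30  30  30  31  32  33  34  35  37  39  40  25  21  56  59 104 130  95]
scene [192.  129.4] home [193.  134.6] 3mm out [192.8 133.9]
before [104 104 103 104 103 104 104 104 103 104 104 103  99  83  51  22  13  15
  15  13  15  13  21  30  34  32  27  20  21  29  45  55  54  55  61  64]
after  [108 109 109 109 109 108 109 110 109 110 109 111 113 125 140 151 155 154
 137  93  43  19  15  14  16  14  12  11  20  32  47  58  58  59  64  67]
scene [170.3 118.2] home [171.6 123.4] 3mm out [171.4 122.7]
before [103 103 103 103 104 104 103 103 103 103 103 102  95  75  46  26  15  15
  14  14  17  21  29  35  35  33  27  22  22  29  44  52  50  49  56  62]
after  [110 109 109 110 108 108 109 110 109 109 108 109 109 109 109 110 113 123
 119  88  45  20  15  15  16  16  14  12  18  30  47  55  52  52  60  66]
```

```bash
python3 -c "
from h import *
print(env.hand_in())"
```

```text
the job is handed in; nothing more can be done
None
```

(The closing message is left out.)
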